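# Uncover the watch movement and stand the inspection microscope over it

### The job

Lift the clear dust dome off the small movement vice and stand it upright on a free patch of the bench; then, holding it by its bare column and never by the camera head, carry the tall, top-heavy inspection microscope upright to the vice and set it down gently astride it: the camera straight over the movement in the jaws, the column behind the fixed-jaw end and the legs of the foot pointing the same way as the vice's screw, so that the screw stays free between their open ends. Do not shift the vice, touch the movement or disturb the other things on the bench, and leave everything standing free.

Things in the scene. Friction and masses are not known exactly. Their poses are not given: they have to be found in the camera images.
- dome_knob (a point): Knob of the clear plastic dust dome: round, 16 mm across and 19 mm tall; this point is its middle, 68 mm above the dome's rim; the crown under it is 58 mm up. The dome is 110 mm across, 77 mm tall with its knob, walls 3 mm, 70 g, loose; at the start it stands over the vice.
- vice_mid (a point): Movement vice (watch movement holder), a loose grey steel block 28 mm wide (its x), 72 mm long (its y) and 24 mm tall; this point is on its middle line, 12 mm above its underside. Its y axis points to the fixed-jaw end (36 mm away); its -y axis points to the end with the black knurled screw, 13 mm across, which ends 36 mm from this point.
- movement_center (a point): Middle of the watch movement, a disc 36 mm across and 9 mm thick clamped in the vice's jaws, 15 mm from the vice's middle towards the fixed jaw; its top is 29 mm above the bench.
- scope_lens (a point): Inspection microscope, standing loose; this point is on the bench straight under its lens, in the open middle of its horseshoe foot; axes of the microscope: z up, y from the lens to the column, so its legs point to -y. The foot is 13 mm high and 80 mm wide (x); the gap between the legs is 52 mm wide, open from the leg ends 43 mm in front to 45 mm behind this point; the foot ends 71 mm behind it.
- microscope: The same microscope as a whole (same origin and axes): 284 mm tall, about 0.7 kg, most of it in the head; centre of mass about 160 mm up and 38 mm behind the lens: once it leans 10 to 12 degrees it falls. Camera: an upright tube 38 mm across, from 185 to 277 mm up.
- scope_column (a point): Middle of the bare part of the microscope's column, 110 mm up, 58 mm behind the lens axis. The column is a 16 x 16 mm aluminium bar, faces square to x and y, bare from 30 to 198 mm up. Above it overhang the focusing housing (34 x 36 mm, up to 284 mm; knobs 30 mm to each side) and, in front, the camera, so a tool pointing straight down cannot reach it: come in tilted some 40 degrees from a side or from behind.
- scope_head: The microscope's head: the black focusing housing, arm and camera tube on top of the column (from 185 mm up); not to be gripped. Its frame is the microscope's.
- pen_pot_mid (a point): Dark round pen pot with pens, 82 mm across, 171 mm tall with the pens; a bystander; this point is 50 mm up.
- watch_black_mid (a point): Steel watch lying on its side, 68 x 78 mm and 50 mm high; a bystander; on the mat; this point is its middle, 25 mm up.
- cream_tin_mid (a point): Round tin, 59 mm across, 24 mm high; a bystander; this point is its middle.
- loupe_mid (a point): Eye loupe standing on its wide end, 35 mm across, 30 mm high; a bystander; this point is its middle.
- case_opener_mid (a point): Case wrench lying flat, 30 x 126 mm (long along its y), 13 mm high; a bystander; this point is its middle.
- bracelet_mid (a point): Steel bracelet lying flat, 22 x 134 mm (long along its y), 13 mm high; a bystander; this point is its middle.
- bench_strip (a point): A fixed point on the bench top (z = 0). Its x axis runs along the bare strip of wood in front of the robot: from -0.33 (the bench's open front edge) to +0.31 (rim at the back); its y axis points to the bench end nearest the robot: the end rim is at y = +0.135, the edge of the 2 mm thick green mat at y = -0.14 (for x below 0). A glass jar, 92 mm wide, stands at x 0.27, y -0.11.
- under_cable (a point): A fixed point on the bench top. Straight above it, 0.47 to 0.50 m up, hangs the solid black cable of the bench lamp: it runs nearly along world x, from (x 0.30, y -0.17) to (0.58, -0.18) and (0.81, -0.23), and from (0.30, -0.17) back past the robot's right through (0.21, -0.26) to (0, -0.40). The arm must not press on it. A wall stands behind the bench, along bench_strip x = +0.36.

How it is judged (in metres and radians):
On the way, in this order (a step that is already met when the one before it is completed fails the run):
1. the dust dome stands upright on the bench, released, clear of the vice (angle between dome_knob's own z axis and vertical below 0.06 rad and height (world z) of dome_knob below 0.0725 m and horizontal distance between dome_knob and vice_mid above 0.085 m and contact force between the fingers and dust_dome below 0.1 N), for 0.2 s.
2. the microscope stands with its lens over the movement, its foot down (horizontal distance between scope_lens and movement_center below 0.01 m and height (world z) of scope_lens below 0.006 m), for 0.2 s.
At the end, for the whole second after the job is handed in: Dome upright on the bench (within 3 deg), over 85 mm from the vice's middle, clear of the microscope; microscope upright, at rest and released, foot on the bench astride the vice, lens within 10 mm of the movement's middle, heading within 11 deg of the vice's, column at the fixed-jaw end (all of step 1 and linear speed of microscope below 0.01 m/s and angular speed of microscope below 0.05 rad/s and horizontal distance between scope_lens and movement_center below 0.01 m and height (world z) of scope_lens below 0.004 m and angle between scope_lens's own z axis and vertical below 0.05 rad and angle between the y axis of scope_lens and the y axis of vice_mid, either way round below 0.2 rad and y of scope_column in the frame of vice_mid above 0.05 m and contact force between each of the fingers, dust_dome and microscope below 0.1 N); the robot touches nothing.
It fails at once if the microscope leans more than 14 degrees, or the dome tips over (angle between scope_lens's own z axis and vertical above 0.25 rad or angle between dome_knob's own z axis and vertical above 0.5 rad).
It fails at once if the fingers grip or push the microscope's head (contact force between the fingers and scope_head above 4 N).
It fails at once if the microscope is banged down on the bench (contact force between microscope and workbench above 80 N).
It fails at once if the movement is touched (contact force between any of microscope, the fingers, dust_dome and movement above 1.5 N).
It fails at once if the vice is shifted more than 8 mm or another thing on the bench more than 15 mm (distance of vice_mid from where it was at the start of the episode above 0.008 m or distance of any of pen_pot_mid, watch_black_mid, cream_tin_mid, loupe_mid, case_opener_mid, bracelet_mid from where it was at the start of the episode above 0.015 m).
It also fails if it takes over 62 s, if anything falls off the work surface, if the arm or the gripper's body presses on something with over 40 N, if the wrist force passes 120 N, or if a joint passes its speed limit or range.

### The arm

A 7-joint arm with a two-finger parallel gripper is mounted at the origin on a cart in front of the work surface, level with it; the furniture and walls round the work are solid. World frame = base frame: x ahead of the robot, y to its left, z up, the work surface at z = 0. Lengths are in m, angles in degrees, forces in N, time in s.
With the tool pointing down it reaches from about 0.425 to 0.875 m from the base axis. Payload 4.7 kg.
Tool frame: the origin (TCP) lies between the finger pads; the fingertips stand env.tcp_to_tips ahead of it and the grasp point (between the pads) lies 6 mm ahead of it (env.tcp_to_tips is the distance from the TCP to the fingertips, in m); z points along the fingers, y is the line along which they close (so a half turn about z gives the same grasp; the last joint's range is limited). The gripper opens to 87 mm and grips with 3 to 60 N. Pads are 19 mm wide; open, the fingers measure 117 mm over their backs; the gripper's body (75 mm by 190 mm) begins 51 mm behind the grasp point.
Start: joints at [0.808, 18.392, -4.016, 83.108, 1.295, 78.541, -3.26], TCP at [0.65, -0, 0.248] pointing down, gripper open.
Joint ranges: [-163.93, 163.93], [-17.29, 119.83], [-79.2, 71.16], [3.27, 140.29], [-89.18, 269.18], [5.43, 117.66], [-154.24, 154.24]. Speed limits (degrees/s): [147.25, 147.25, 180, 180, 180, 180, 180].

### API

Orientations are given as [roll, pitch, yaw] about the fixed x, y, z axes, in that order (R = Rz(yaw) Ry(pitch) Rx(roll)).
In Python, from cell import env gives the robot as it stands.
- The arm moves only by the shell command python3 -m creep 'ROWS' [FORCE]. ROWS is JSON, one flat list of numbers, 7 for each row, row after row: the finger opening in mm, from 0 to 87, then the shift along the tool's x, y, z in units of 30 mm (1.0 is 30 mm), then the turn, a rotation vector about the tool's x, y, z in units of 6 degrees (1.0 is 6 degrees). A call has 1 to 12 rows; each row is the pose to reach, as a shift and turn from the pose commanded when the call began, along the tool's axes at that moment; what a row does not reach only later rows make up. A row lasts 1/10 s, in which the tool goes at most 50 mm and 8.59 degrees, less where a joint would pass 70% of its speed; a pose out of reach is approached as far as the arm can. A call with a gripper value outside its range is refused whole. The fingers move at their own pace and stop on an object; FORCE is the grip in N (left out, the last holds). Time passes only in rows, so rows that repeat a pose let the fingers close. It gives the time, the measured TCP pose, the force, the opening and the grip force at its end, in the units of the state.
- env.get_obs(): the state, without advancing time (a new reading comes with each control period).
- env.read_camera(name): name is "side" or "top" or "wrist"; returns a dict with "color" (480x640x3 uint8, red, green, blue), "depth" (480x640 float32, m along the optical axis (not along the pixel's ray), 0 where there is no reading), "fovy" (degrees; the focal length in pixels is half the picture's height over the tangent of half this angle, whatever the lens; pixels are square), "cx", "cy" (the principal point, pixels), "R" (3x3) and "t" (3): a world point X has camera coordinates R X + t. Camera axes: x right, y down, z forward; pixel columns grow to the right and rows downward; lengths in m; the calibration is good to about 2 mm. A picture is of the moment at which its call begins.
- env.sign_off(): hands the job in; it is judged then, once.
The state is a dict: "time_s": time; "qpos": joint angles; "joint_velocities": joint speeds; "effort": joint torques, N m; "tool_pos": TCP position; "tool_rot": TCP orientation; "force": force on the tool from outside, world axes, zero at the start; "wrist_torque": the same for the moment, N m; "grip_width": finger opening in m; "grasp_force": force on a finger pad.
Only numpy, scipy, OpenCV 4.12 (cv2) and the standard library are available. Lean on these libraries where they do the work, as an engineer would, in place of code of your own. Each camera call takes 0.05 s, during which the arm holds its last target. There are 200 camera calls.

## Working session

There is one attempt and no reset: what is moved stays moved. The work goes in short steps, Python scripts to look and compute and a shell command to move; the robot and the scene stay as the last step left them, time stands still between calls to the robot, and variables do not carry over. Pictures are saved under pics/ and viewed, at most 10 in all, crops included, and the job is handed in when it is done.

```bash
ls; mkdir -p pics
cat > h.py <<'E'
import numpy as np, cv2, json
from cell import env
from scipy.spatial.transform import Rotation as Ro
def cam(n):
    c=env.read_camera(n); c['f']=240/np.tan(np.radians(c['fovy'])/2); return c
def save(c,fn): cv2.imwrite('pics/'+fn,c['color'][:,:,::-1])
def ray(c,u,v):
    d=np.array([(u-c['cx'])/c['f'],(v-c['cy'])/c['f'],1.]); R=np.array(c['R']); return -R.T@np.array(c['t']), R.T@d
def onz(c,u,v,z):
    o,d=ray(c,u,v); return o+d*(z-o[2])/d[2]
def dep(c,u,v):
    o,d=ray(c,u,v); return o+d*c['depth'][int(v),int(u)]
def cloud(c):
    v,u=np.mgrid[0:480,0:640]; z=c['depth']; R=np.array(c['R'])
    P=np.stack([(u-c['cx'])/c['f']*z,(v-c['cy'])/c['f']*z,z],-1)
    return (P-np.array(c['t']))@R
def proj(c,X):
    p=np.array(c['R'])@np.array(X)+np.array(c['t']); return p[:2]/p[2]*c['f']+[c['cx'],c['cy']]
E
python3 - <<'E'
from h import *
for n in ['top','side','wrist']:
    c=cam(n); save(c,n+'0.png'); o,d=ray(c,c['cx'],c['cy']); print(n,c['f'],o,d,c['cx'],c['cy'])
o=env.get_obs(); print(o['tool_pos'],o['tool_rot'],o['time_s'],env.tcp_to_tips)
E
```

```text
pics
top 525.2856574204063 [ 0.41794408 -0.15203596  1.0749548 ] [ 0.07781747 -0.02115501 -0.99674315] 323.6031266812126 246.90705217093156
side 614.8885690968333 [0.09158414 0.51175867 1.05565606] [ 0.33778576 -0.52296407 -0.78256588] 310.8490015933185 246.4268318695616
wrist 356.1875587704169 [0.65089646 0.07708015 0.38396469] [-0.00109314 -0.27971964 -0.96008111] 319.46171526343966 240.88545074723865
[ 6.49615932e-01 -4.22204188e-05  2.46712717e-01] [-1.79917219e+02  4.66681707e-03  9.00025390e+01] 0.15 0.025
```

View pics/top0.png

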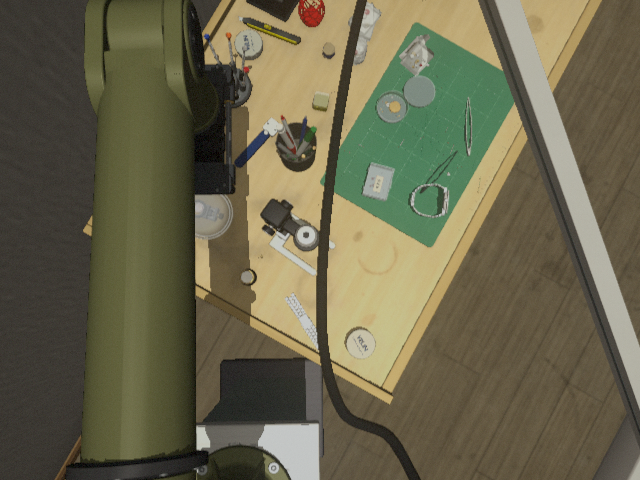

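View pics/side0.png

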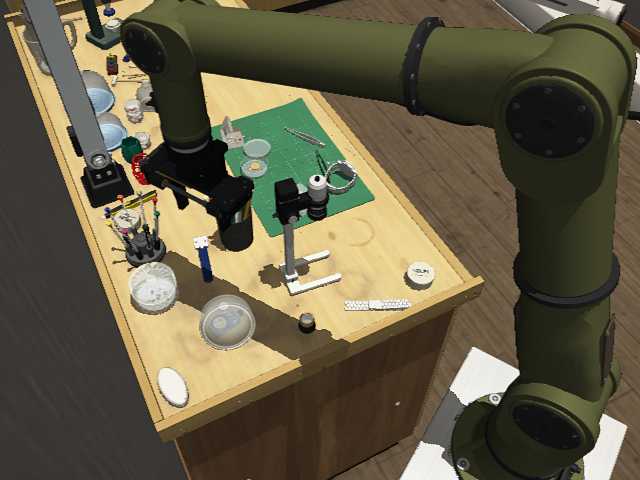

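The side view shows the dome at (228,322), the microscope head at (288,195), its camera at (317,190) and its foot at about (315,280). It also shows the loupe (307,322), bracelet (378,305), tin (421,273), pot (237,225), watch (341,177) and case opener (203,260). In the top view the arm hides part of the dome (210,215), and the scope camera is at (305,236).

Run:
```python
from h import *
t=cam('top'); s=cam('side')
for nm,c,u,v,z in [('tin',s,421,268,.024),('loupe',s,307,317,.03),('bracA',s,346,305,.01),('bracB',s,410,304,.01),('opA',s,201,241,.01),('opB',s,207,280,.01),('pot',s,236,240,0.0),('legend1',s,328,253,.013),('legend2',s,340,277,.013),('footback',s,289,292,.0),('cornerN',s,168,430,0.02),('cornerF',s,480,283,0.02),('dome c',s,228,322,.03),
 ('T lens',t,307,235,.277),('T leg end',t,316,272,.013),('T leg corner',t,273,240,.013),('T tin',t,361,343,.024),('T loupe',t,248,277,.03),('T brA',t,290,297,.01),('T dome',t,208,215,.03),('T housing',t,279,215,.284),('T corner',t,390,400,.02)]:
    print(nm,onz(c,u,v,z).round(3), dep(c,u,v).round(3))
im=cv2.resize(s['color'][210:410,120:380],None,fx=3,fy=3,interpolation=cv2.INTER_CUBIC)
cv2.imwrite('pics/s_crop.png',im[:,:,::-1])
```

```text
tin [ 0.313 -0.254  0.024] [ 0.313 -0.255  0.023]
loupe [ 0.445 -0.022  0.03 ] [ 0.446 -0.023  0.027]
bracA [ 0.401 -0.099  0.01 ] [ 0.403 -0.102  0.005]
bracB [ 0.294 -0.171  0.01 ] [ 0.295 -0.174  0.005]
opA [ 0.753 -0.069  0.01 ] [ 0.753 -0.069  0.009]
opB [0.676 0.006 0.01 ] [0.679 0.003 0.005]
pot [ 0.696 -0.119  0.   ] [ 0.674 -0.096  0.039]
legend1 [ 0.501 -0.19   0.013] [ 0.501 -0.189  0.014]
legend2 [ 0.446 -0.15   0.013] [ 0.446 -0.149  0.014]
footback [ 0.52  -0.068  0.   ] [ 0.519 -0.067  0.001]
cornerN [0.526 0.297 0.02 ] [0.532 0.294 0.004]
cornerF [ 0.195 -0.289  0.02 ] [ 0.195 -0.291  0.017]
dome c [0.567 0.071 0.03 ] [0.556 0.081 0.054]
T lens [ 0.499 -0.144  0.277] [ 0.498 -0.144  0.282]
T leg end [ 0.45  -0.158  0.013] [ 0.451 -0.159  0.002]
T leg corner [ 0.516 -0.072  0.013] [ 0.516 -0.072  0.014]
T tin [ 0.308 -0.246  0.024] [ 0.308 -0.246  0.024]
T loupe [ 0.442 -0.024  0.03 ] [ 0.442 -0.023  0.025]
T brA [ 0.401 -0.105  0.01 ] [ 0.401 -0.105  0.005]
T dome [0.566 0.056 0.03 ] [0.563 0.05  0.058]
T housing [ 0.529 -0.102  0.284] [ 0.529 -0.102  0.283]
T corner [ 0.195 -0.301  0.02 ] [ 0.196 -0.301  0.023]
```

View pics/s_crop.png

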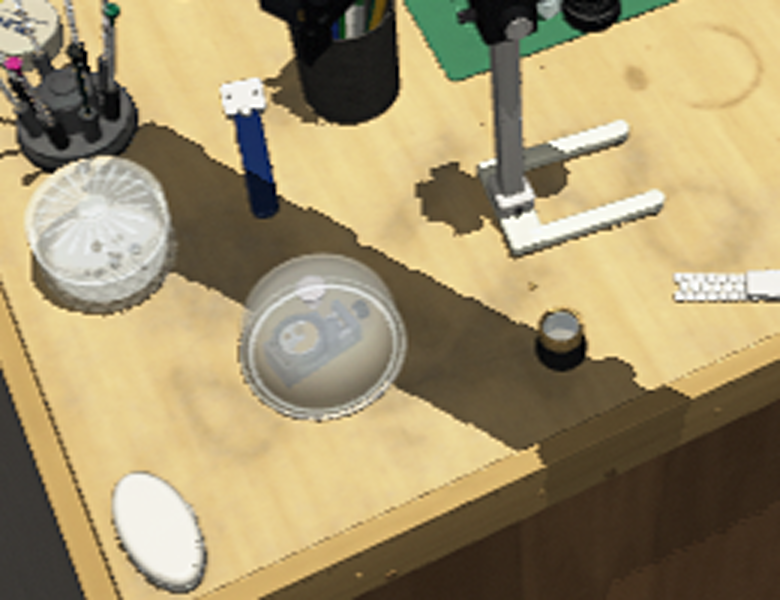

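View pics/wrist0.png

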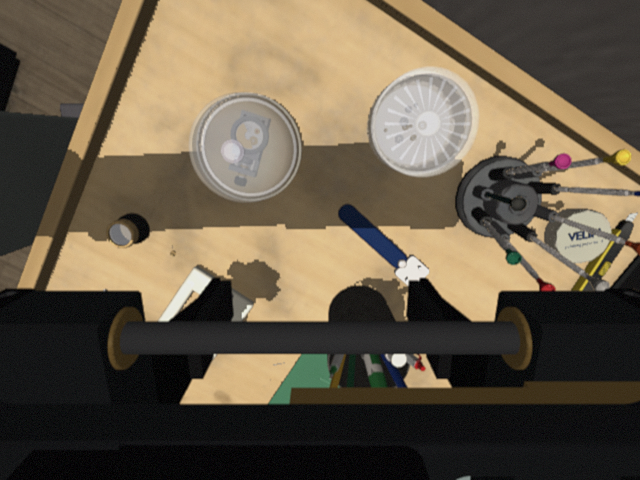

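The crop and the wrist view show the dome knob at side (224,307) and wrist (232,151). The movement is at side (219,323) and wrist (250,135), and the screw at side (242,313) and wrist (240,181). The vice's fixed jaw therefore points away from the screw, towards the near rim.

Run:
```python
from h import *
s=cam('side'); w=cam('wrist')
def tri(a,b):
    A=[];B=[]
    for o,d in (a,b):
        d=d/np.linalg.norm(d); M=np.eye(3)-np.outer(d,d); A.append(M);B.append(M@o)
    return np.linalg.lstsq(np.vstack(A),np.hstack(B),rcond=None)[0]
print('knob',tri(ray(s,224.3,306.7),ray(w,232,151)),onz(s,224.3,306.7,.077),onz(w,232,151,.077))
print('mov',tri(ray(s,219,322.7),ray(w,250,135)),onz(s,219,322.7,.029),onz(w,250,135,.029))
print('screw',tri(ray(s,241.7,312.7),ray(w,240,181)),onz(s,241.7,312.7,.014),onz(w,240,181,.014))
# dome rim circle in wrist
P=cloud(s)
# scope: foot pts (white), z 0.009..0.016 in region
m=(abs(P[...,2]-.013)<.004)&(P[...,0]>.42)&(P[...,0]<.56)&(P[...,1]>-.22)&(P[...,1]<-.04)&(s['color'].min(-1)>170)
q=P[m][:,:2].astype(np.float32); r=cv2.minAreaRect(q); print('foot',len(q),r, cv2.boxPoints(r).round(3).tolist())
# column
m=(P[...,2]>.04)&(P[...,2]<.17)&(P[...,0]>.45)&(P[...,0]<.58)&(P[...,1]>-.16)&(P[...,1]<-.04)
q=P[m]
for a in (.04,.08,.12): 
    k=q[(q[:,2]>a)&(q[:,2]<a+.04)]; print('col',a,len(k),np.median(k,0).round(3), cv2.minAreaRect(k[:,:2].astype(np.float32)))
im1=cv2.resize(w['color'][80:220,170:320],None,fx=4,fy=4,interpolation=cv2.INTER_CUBIC)
cv2.imwrite('pics/w_crop.png',im1[:,:,::-1])
```

```text
knob [0.57586634 0.0654299  0.06960629] [0.5721142  0.06850901 0.077     ] [0.57778061 0.06594938 0.077     ]
mov [0.58381548 0.07928294 0.02412951] [0.58160479 0.08152814 0.029     ] [0.58459688 0.0790612  0.029     ]
screw [0.56743517 0.03190206 0.01012803] [0.56518892 0.03235011 0.014     ] [0.5689659  0.03359547 0.014     ]
foot 424 ((0.5089820027351379, -0.12885701656341553), (0.11190812289714813, 0.08122388273477554), 54.495361328125) [[0.4429999887943268, -0.1509999930858612], [0.5099999904632568, -0.1979999989271164], [0.574999988079071, -0.10700000077486038], [0.5080000162124634, -0.05999999865889549]]
col 0.04 111 [ 0.53  -0.089  0.062] ((0.5343151688575745, -0.08876160532236099), (0.022268984466791153, 0.012840316630899906), 11.364548683166504)
col 0.08 119 [ 0.53  -0.089  0.1  ] ((0.5339734554290771, -0.0886177197098732), (0.020779820159077644, 0.013248847797513008), 14.189779281616211)
col 0.12 136 [ 0.531 -0.089  0.139] ((0.5336093902587891, -0.08872268348932266), (0.0218107458204031, 0.013801410794258118), 14.868820190429688)
```

View pics/w_crop.png

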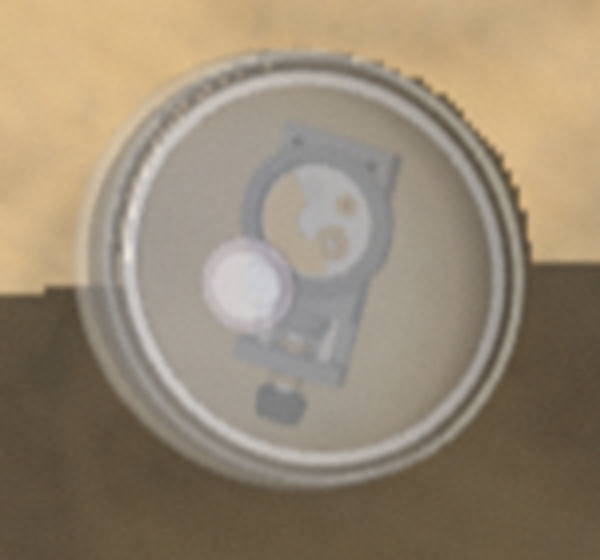

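The wrist crop shows the knob at wrist px (231.7,151.2), the movement at (248.8,135.5), the screw at (240,182.5) and the fixed-jaw end's mid at (256,114). I'll put everything in the bench_strip frame and look for a free spot for the dome.

Run:
```python
from h import *
t=cam('top'); s=cam('side'); w=cam('wrist')
a=(onz(s,168,430,.02)[:2]); b=onz(s,480,283,.02)[:2]
# rim line from depth in side: two rim top points
e=np.array([.5,.866]); 
p1=onz(t,390,400,.02)[:2]; p2=onz(t,198,291,.02)[:2]; print('rim dir top',np.degrees(np.arctan2(*(p2-p1)[::-1])), 'side',np.degrees(np.arctan2(*(a-b)[::-1])))
th=np.radians(60); ex=np.array([np.cos(th),np.sin(th)]); ey=np.array([-ex[1],ex[0]])
O=(p1+b)/2+.33*ex-.135*ey
S=lambda p:np.array([(p[:2]-O)@ex,(p[:2]-O)@ey]).round(3)
def show(n,p): print(n,p.round(4),S(p))
for n,u,v,z in [('knob',231.75,151.25,.077),('mov',248.75,135.5,.029),('screwend',240,184.5,.012),('fixL',242,110,.024),('fixR',270,118,.024),('openerB',344,209,.01),('openerA',420,270,.01),('jar',428,124,.05),('loupe',122,232,.03),('legtipA',200,267,.013),('legA in',165,318,.013)]:
    show(n,onz(w,u,v,z))
for n,u,v,z in [('oval',173,383,.01),('jar',153,290,.045)]: show(n,onz(s,u,v,z))
# dome rim circle in wrist: outer rim at z=0 ellipse via points
pts=np.array([[166+0,0]])
P=cloud(t)
for nm,(x0,x1,y0,y1) in {'pot':(.6,.78,-.2,-.03)}.items():
  for c in (t,s,w):
    P=cloud(c); m=(P[...,0]>x0)&(P[...,0]<x1)&(P[...,1]>y0)&(P[...,1]<y1)&(P[...,2]>.05)&(P[...,2]<.11)&(c['color'].max(-1)<110)
    q=P[m][:,:2].astype(np.float32)
    if len(q)>20: print(nm,len(q),cv2.minEnclosingCircle(q),np.median(P[m],0).round(3))
print(P.shape)
```

```text
rim dir top 59.79732915088406 side 60.544502609609516
knob [0.5777 0.0657 0.077 ] [ 0.174 -0.016]
mov [0.5836 0.0786 0.029 ] [ 0.188 -0.015]
screwend [0.5685 0.0297 0.012 ] [ 0.138 -0.026]
fixL [0.5775 0.1019 0.024 ] [0.205 0.002]
fixR [0.6039 0.0947 0.024 ] [ 0.212 -0.024]
openerB [0.6775 0.0034 0.01  ] [ 0.17  -0.134]
openerA [ 0.7642 -0.0662  0.01  ] [ 0.153 -0.244]
jar [0.7483 0.0883 0.05  ] [ 0.279 -0.153]
loupe [ 0.4479 -0.0167  0.03  ] [0.037 0.055]
legtipA [ 0.5186 -0.0614  0.013 ] [ 0.034 -0.028]
legA in [ 0.472  -0.1244  0.013 ] [-0.044 -0.02 ]
oval [0.5815 0.2219 0.01  ] [0.311 0.059]
jar [0.731  0.0999 0.045 ] [ 0.28  -0.132]
pot 684 ((0.6948111057281494, -0.12337527424097061), 0.038963302969932556) [ 0.698 -0.127  0.082]
pot 569 ((0.6908122897148132, -0.12212880700826645), 0.041900385171175) [ 0.669 -0.107  0.074]
pot 2679 ((0.695952832698822, -0.12209052592515945), 0.039049312472343445) [ 0.697 -0.135  0.08 ]
(480, 640, 3)
```

Measured positions:

| Item | Position | Check |
|---|---|---|
| Vice middle | (0.580, 0.064), heading 72° | length 72 mm, matches |
| Movement | (0.584, 0.079) | |
| Knob | (0.577, 0.066) | |
| Scope lens | (0.500, -0.144), heading about 55° | |
| Free spot for the dome | about (0.607, -0.044) | |

I'll take the dome with the tool leaned 20° towards +y, which keeps the gripper clear of the pot and the scope head.

```bash
python3 -m creep '[44,1,-1,0.5,0,-1.2,0, 44,2,-2,1.5,0,-2.4,0, 44,2.5,-2.42,2.5,0,-3.33,0, 44,2.5,-2.42,3.5,0,-3.33,0, 44,2.5,-2.42,3.8,0,-3.33,0, 44,2.5,-2.42,3.8,0,-3.33,0, 44,2.5,-2.42,3.8,0,-3.33,0]' 10
python3 - <<'E'
from h import *
w=cam('wrist'); save(w,'w1.png'); o=env.get_obs(); print(o['tool_pos'],o['tool_rot'],o['force'])
R=Ro.from_euler('xyz',o['tool_rot'],degrees=True).as_matrix(); print((o['tool_pos']+.025*R[:,2]))
print(proj(w,[.577,.066,.0775]), proj(w,o['tool_pos']+.025*R[:,2]))
E
```

```text
time_s: 1.2
tool_pos: [0.5788, 0.0733, 0.1352]
tool_rot: [179.8, 20.0, 89.8]
force: [0.1, -0.2, -0.1]
grip_width: 0.0455
grasp_force: 0.0
[0.57909768 0.07347904 0.13561223] [179.7885369   19.95333273  89.75024207] [-0.65137087 -0.58780762  0.45588363]
[0.57915276 0.06494741 0.11211311]
[313.97801353 253.61332266] [317.69391057 298.40183857]
```

View pics/w1.png

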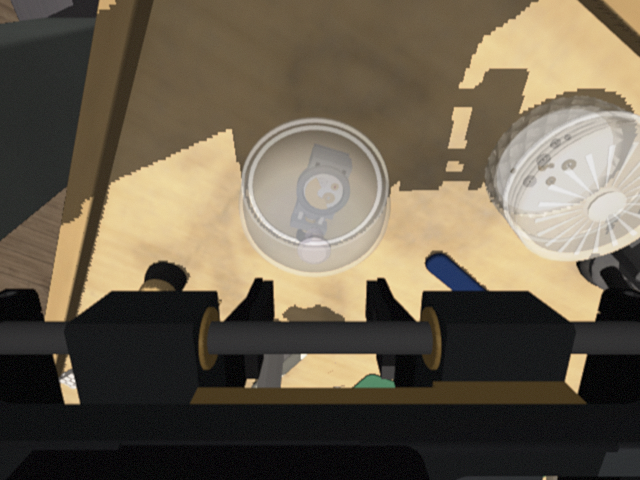

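The knob is at (314,250) in the picture, about 2 mm from where I predicted. Next I descend and grip it.

```bash
python3 -m creep '[44,0.3,-0.07,0.7,0,0,0, 44,0.5,-0.07,1.2,0,0,0, 44,0.63,-0.07,1.48,0,0,0, 44,0.63,-0.07,1.48,0,0,0, 6,0.63,-0.07,1.48,0,0,0, 6,0.63,-0.07,1.48,0,0,0, 6,0.63,-0.07,1.48,0,0,0, 6,0.63,-0.07,1.48,0,0,0, 6,0.63,-0.07,1.48,0,0,0, 6,0.63,-0.07,1.48,0,0,0]' 12
```

```text
time_s: 2.25
tool_pos: [0.5756, 0.0776, 0.0858]
tool_rot: [180.0, 20.0, 90.0]
force: [0.4, 0.8, 2.2]
grip_width: 0.0149
grasp_force: 12.0
```

```bash
python3 -m creep '[6,-0.1,0,-0.3,0,0,0, 6,-0.3,0,-0.8,0,0,0, 6,-0.5,0,-1.4,0,0,0, 6,-0.68,0,-1.88,0,0,0, 6,-0.68,0,-1.88,0,0,0, 6,-1.2,0.15,-1.7,0,0,0, 6,-1.8,0.33,-1.48,0,0,0, 6,-2.4,0.5,-1.26,0,0,0, 6,-3.0,0.68,-1.04,0,0,0, 6,-3.6,0.86,-0.82,0,0,0, 6,-4.0,0.98,-0.68,0,0,0, 6,-4.18,1.03,-0.61,0,0,0]'
python3 - <<'E'
from h import *
s=cam('side');t=cam('top'); im=np.hstack([s['color'][150:390,100:420],t['color'][100:340,180:420]]); im=cv2.resize(im,None,fx=1.4,fy=1.4); cv2.imwrite('pics/c2.png',im[:,:,::-1])
E
```

```text
time_s: 3.45
tool_pos: [0.6058, -0.037, 0.1447]
tool_rot: [-179.9, 20.1, 89.9]
force: [0.1, 0.4, -0.6]
grip_width: 0.0156
grasp_force: 12.0
```

View pics/c2.png

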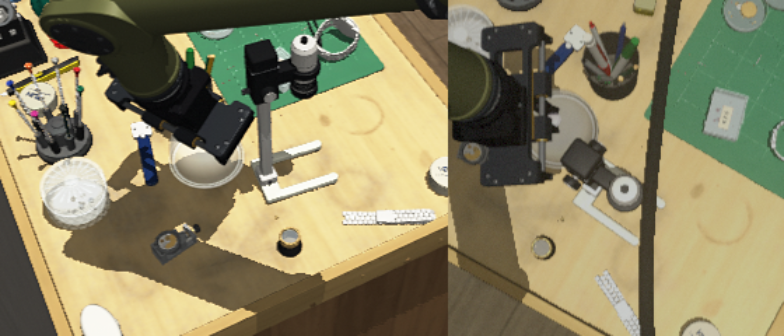

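The dome hangs upright between the case opener, pot and scope foot, and the vice is uncovered and unmoved. Next I lower and release it.

```bash
python3 -m creep '[6,0.2,0.1,0.55,0,0,0, 6,0.35,0.1,1.0,0,0,0, 6,0.5,0.1,1.4,0,0,0, 6,0.58,0.1,1.6,0,0,0, 6,0.63,0.1,1.74,0,0,0, 6,0.66,0.1,1.82,0,0,0, 6,0.67,0.1,1.86,0,0,0, 6,0.67,0.1,1.86,0,0,0, 6,0.67,0.1,1.86,0,0,0]'; python3 -c "
from h import *
s=cam('side');P=cloud(s);o=env.get_obs();print(o['tool_pos'],o['force'])"
```

```text
time_s: 4.45
tool_pos: [0.6096, -0.0343, 0.0867]
tool_rot: [179.9, 20.0, 90.0]
force: [0.3, -0.6, -0.8]
grip_width: 0.0156
grasp_force: 12.0
[ 0.609563   -0.03420945  0.08665203] [-0.399757   -0.45462807 -0.46551243]
```

```bash
python3 -m creep '[6,0.01,0,0.04,0,0,0, 6,0.01,0,0.04,0,0,0, 44,0.01,0,0.04,0,0,0, 44,0.01,0,0.04,0,0,0, 44,0.01,0,0.04,0,0,0, 44,0.01,0,0.04,0,0,0, 44,-0.05,0,-0.4,0,0,0, 44,-0.1,0,-1,0,0,0, 44,0,0,-2,0,0,0, 44,0.5,0,-3.3,0,0,0, 44,0.5,0,-4,0,0,0, 44,0.5,0,-4,0,0,0]'
python3 - <<'E'
from h import *
o=env.get_obs(); print(o['tool_pos'],o['tool_rot'],o['qpos'])
w=cam('wrist'); save(w,'w3.png'); s=cam('side'); save(s,'s3.png')
E
```

```text
time_s: 5.7
tool_pos: [0.6113, 0.0239, 0.1983]
tool_rot: [179.6, 19.8, 90.0]
force: [0.2, -0.3, 1.0]
grip_width: 0.0439
grasp_force: 0.0
[0.61134888 0.02388422 0.19828812] [179.55282434  19.83492016  90.04889998] [-11.63758751  17.71972129  -4.62277396  92.08976969  21.1827542
  76.4552499  -22.11989165]
```

View pics/w3.png

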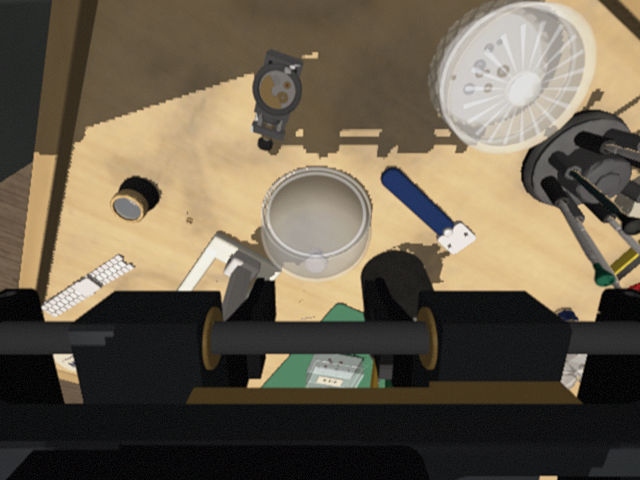

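View pics/s3.png

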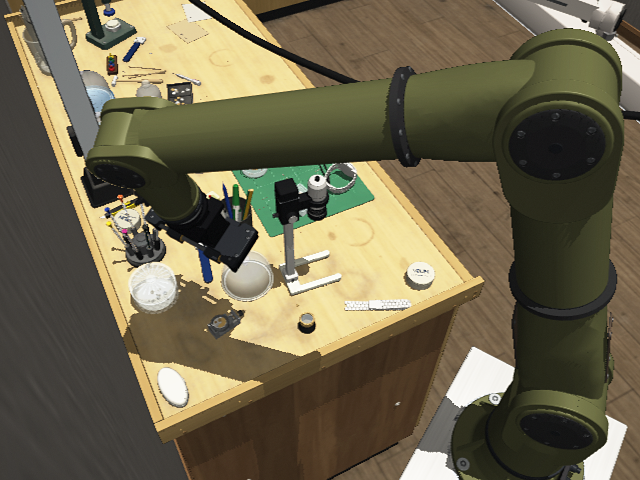

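The dome stands released and clear in both views. In the wrist view the dome knob is at (316,262), the vice movement at (277,89) and the foot's rear-left corner at (217,235). Now I refine the scope column, its heading and the vice.

Run:
```python
from h import *
w=cam('wrist'); s=cam('side'); t=cam('top')
best=None
for n,c in (('side',s),('wrist',w),('top',t)):
    P=cloud(c); X=P.reshape(-1,3); col=c['color'].reshape(-1,3)
    m=(X[:,2]>.009)&(X[:,2]<.018)&(X[:,0]>.42)&(X[:,0]<.575)&(X[:,1]>-.23)&(X[:,1]<-.04)&(col.min(1)>140)
    q=X[m][:,:2]; print(n,'foot',len(q),cv2.minAreaRect(q.astype(np.float32)) if len(q)>10 else '')
    psi=np.radians(55); xs=np.array([np.sin(psi),-np.cos(psi)]); ys=np.array([np.cos(psi),np.sin(psi)]); L=np.array([.5,-.144])
    if len(q)>10:
        for p in (52,53,54,55,56,57,58):
            r=np.radians(p); a=(q-L)@[np.sin(r),-np.cos(r)]; b=(q-L)@[np.cos(r),np.sin(r)]
            print(p,np.percentile(a,[1,99]).round(4),np.percentile(b,[1,99]).round(4), 'left edge hist',np.histogram(a,bins=np.arange(-.05,.05,.002))[0].max())
    m=(X[:,2]>.05)&(X[:,2]<.17)&(X[:,0]>.5)&(X[:,0]<.57)&(X[:,1]>-.13)&(X[:,1]<-.06)
    q=X[m][:,:2]
    if len(q)>10:
        a=(q-L)@xs;b=(q-L)@ys; print('col x',np.percentile(a,[2,25,50,75,98]).round(4),'y',np.percentile(b,[2,25,50,75,98]).round(4),len(q))
# camera tube top circle in top view: white disc
hsv=cv2.cvtColor(t['color'],cv2.COLOR_RGB2HSV); g=t['color'][215:260,285:330]; 
P=cloud(t); m=(P[...,2]>.268)&(P[...,2]<.292)&(P[...,1]<-.115)&(P[...,0]<.53)&(P[...,0]>.46); q=P[m][:,:2].astype(np.float32); print('tube',len(q),cv2.minEnclosingCircle(q),q.mean(0))
m=(P[...,2]>.278)&(P[...,2]<.292)&(P[...,1]>-.125)&(P[...,1]<-.06)&(P[...,0]<.57)&(P[...,0]>.49); q=P[m][:,:2].astype(np.float32); print('housing',len(q),cv2.minAreaRect(q))
# vice movement
for n,c,u,v in (('w',w,277,89),('s',s,220,322)):
    print(n,onz(c,u,v,.029))
V=cloud(w); m=(V[...,2]>.014)&(V[...,2]<.035)&(abs(V[...,0]-.58)<.06)&(abs(V[...,1]-.066)<.06); q=V[m]; print('vice',len(q),cv2.minAreaRect(q[:,:2].astype(np.float32)))
V=cloud(s); m=(V[...,2]>.014)&(V[...,2]<.035)&(abs(V[...,0]-.58)<.06)&(abs(V[...,1]-.066)<.06); q=V[m]; print('vice',len(q),cv2.minAreaRect(q[:,:2].astype(np.float32)))
cv2.imwrite('pics/w4.png',np.hstack([cv2.resize(w['color'][30:170,220:330],None,fx=3.5,fy=3.5,interpolation=2),cv2.resize(s['color'][290:360,180:235+20],None,fx=5,fy=7,interpolation=2)])[:,:,::-1])
```

```text
side foot 495 ((0.5217248201370239, -0.111619733273983), (0.15450739860534668, 0.08367643505334854), 54.02996063232422)
52 [-0.0426  0.0389] [-0.037   0.1076] left edge hist 55
53 [-0.0419  0.0389] [-0.0369  0.1077] left edge hist 51
54 [-0.0417  0.0389] [-0.0367  0.1078] left edge hist 46
55 [-0.0414  0.0388] [-0.0368  0.1078] left edge hist 46
56 [-0.0414  0.0389] [-0.0371  0.1079] left edge hist 47
57 [-0.0415  0.0394] [-0.0366  0.1078] left edge hist 56
58 [-0.0421  0.0403] [-0.0367  0.1078] left edge hist 51
col x [-0.0104 -0.0079 -0.0068 -0.0053  0.0059] y [0.0538 0.0587 0.0639 0.0685 0.0698] 372
wrist foot 1114 ((0.5155414938926697, -0.12075401097536087), (0.09074422717094421, 0.07918146997690201), 53.838504791259766)
52 [-0.0421  0.0349] [-0.0145  0.0718] left edge hist 135
53 [-0.0413  0.036 ] [-0.0139  0.0722] left edge hist 137
54 [-0.0405  0.0371] [-0.0132  0.0727] left edge hist 134
55 [-0.0404  0.0382] [-0.0126  0.0732] left edge hist 129
56 [-0.0405  0.0393] [-0.0119  0.0736] left edge hist 129
57 [-0.0404  0.0404] [-0.0112  0.074 ] left edge hist 126
58 [-0.0405  0.04
[... 566 characters left out ...]
 0.0715] left edge hist 53
58 [-0.0421  0.0405] [-0.041  0.072] left edge hist 51
col x [-0.0082 -0.0078 -0.0062 -0.0039 -0.0012] y [0.0515 0.0516 0.0517 0.0522 0.0579] 16
tube 392 ((0.49950462579727173, -0.14178429543972015), 0.017214002087712288) [ 0.4989939 -0.1419031]
housing 520 ((0.5338075757026672, -0.09513124823570251), (0.03607596084475517, 0.03368744999170303), 53.21213150024414)
w [0.58057817 0.07755201 0.029     ]
s [0.5809568  0.07922354 0.029     ]
vice 3467 ((0.583638608455658, 0.05200226232409477), (0.05080674588680267, 0.10288061201572418), 10.660923957824707)
vice 466 ((0.5847923755645752, 0.052913784980773926), (0.05252698436379433, 0.1052778959274292), 10.911600112915039)
```

View pics/w4.png

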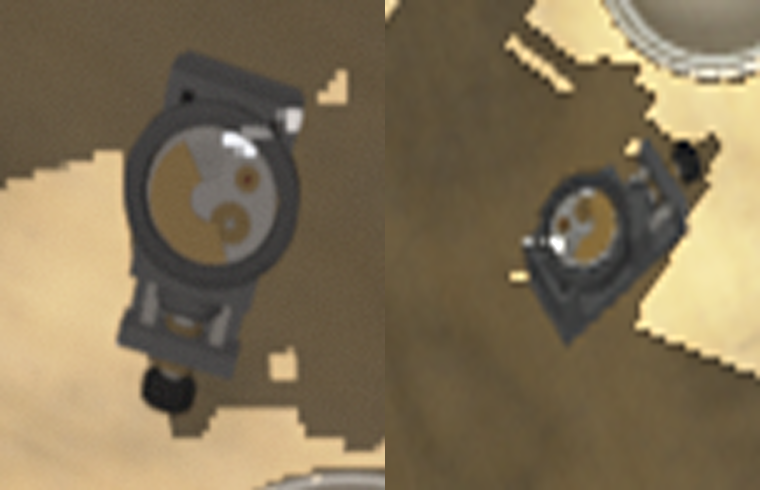

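```bash
cat >> h.py <<'E'
def pose(psi,tilt,g):  # tool pose from the scope's -x side; g = grasp point
    p=np.radians(psi); t=np.radians(tilt); k=np.array([0,0,1.])
    xs=np.array([np.sin(p),-np.cos(p),0]); ys=np.array([np.cos(p),np.sin(p),0])
    z=np.sin(t)*xs-np.cos(t)*k; R=np.column_stack([np.cross(ys,z),ys,z]); return R,np.array(g)-.006*z
def rel(R,p):
    o=env.get_obs(); R0=Ro.from_euler('xyz',o['tool_rot'],degrees=True).as_matrix()
    return (R0.T@(p-o['tool_pos'])/.03).round(2), (np.degrees(Ro.from_matrix(R0.T@R).as_rotvec())/6).round(2)
E
python3 - <<'E'
from h import *
w=cam('wrist')
f=onz(w,289.7,50.3,.024); sc=onz(w,268,141.4,.012); print('vice',f,sc,np.degrees(np.arctan2(*(f-sc)[1::-1])),onz(w,280.6,85.7,.029))
R,p=pose(54,40,[.534,-.0953,.095])
pre=p-.11*R[:,2]; print(pre, R)
via=np.array([.47,.03,.24])
print('via',rel(R,via)); print('pre',rel(R,pre))
R2,p2=pose(54,15,[0,0,0]); print('15tilt',rel(R2,via))
E
```

```text
vice [0.58918985 0.10033936 0.024     ] [0.56710061 0.03223598 0.012     ] 72.02959573270377 [0.58204269 0.07891473 0.029     ]
[ 0.47367697 -0.05147276  0.18386116] [[-0.61974297  0.58778525  0.5200261 ]
 [ 0.45026963  0.80901699 -0.37782108]
 [-0.64278761  0.         -0.76604444]]
via (array([-0.22, -4.62, -1.59]), array([-4.55, -3.09, -7.83]))
pre (array([-2.13, -4.49,  1.09]), array([-4.55, -3.09, -7.83]))
15tilt (array([-0.22, -4.62, -1.59]), array([-2.73,  0.77, -8.59]))
```

```bash
python3 -m creep '[44,0,-0.6,-0.4,-0.5,-0.35,-0.9, 44,-0.05,-1.2,-0.8,-1,-0.7,-1.8, 44,-0.1,-1.8,-1,-1.5,-1,-2.7, 44,-0.1,-2.4,-1.2,-2,-1.4,-3.6, 44,-0.1,-3,-1.4,-2.6,-1.75,-4.5, 44,-0.15,-3.6,-1.5,-3.1,-2.1,-5.4, 44,-0.2,-4.2,-1.59,-3.6,-2.45,-6.3, 44,-0.22,-4.62,-1.59,-4.1,-2.8,-7.1, 44,-0.22,-4.62,-1.59,-4.55,-3.09,-7.83, 44,-0.22,-4.62,-1.59,-4.55,-3.09,-7.83, 44,-0.22,-4.62,-1.59,-4.55,-3.09,-7.83]'
python3 - <<'E'
from h import *
R,p=pose(54,40,[.534,-.0953,.095]); o=env.get_obs(); print(o['qpos'],o['force'])
print(rel(R,p-.11*R[:,2]),rel(R,p))
R2,p2=pose(72,40,[.6,.134,.1]); print(rel(R2,p2))
E
```

```text
time_s: 7.1
tool_pos: [0.4729, 0.0321, 0.2395]
tool_rot: [180.0, 40.0, 143.9]
force: [0.0, 0.8, 0.5]
grip_width: 0.0444
grasp_force: 0.0
[-22.47805009 -17.2070483   -9.24617691 129.2962543   41.03659279
  58.01758756   2.72610407] [0.02682709 0.82736501 0.50465897]
(array([-0.08, -2.24,  2.49]), array([-0.01,  0.01, -0.02])) (array([-0.08, -2.23,  6.16]), array([-0.01,  0.01, -0.02]))
(array([1.9 , 5.2 , 4.28]), array([-1.94,  0.01, -2.32]))
```

```bash
python3 -m creep '[44,0,-0.6,0.7,0,0,0, 44,-0.05,-1.3,1.4,0,0,0, 44,-0.08,-1.9,2.1,0,0,0, 44,-0.08,-2.23,2.5,0,0,0, 44,-0.08,-2.23,2.5,0,0,0, 44,-0.08,-2.23,2.5,0,0,0]'
python3 - <<'E'
from h import *
w=cam('wrist'); save(w,'w5.png'); s=cam('side'); save(s,'s5.png'); o=env.get_obs(); print(o['qpos'],o['force'])
R,p=pose(54,40,[.534,-.0953,.095]); print(rel(R,p))
for a in (.03,.095,.19): print(proj(w,[.534,-.0953,a]))
P=cloud(w); X=P.reshape(-1,3); L=np.array([.499,-.1426]); r=np.radians(54); xs=[np.sin(r),-np.cos(r)]; ys=[np.cos(r),np.sin(r)]
m=(X[:,2]>.05)&(X[:,2]<.17)&(X[:,0]>.5)&(X[:,0]<.57)&(X[:,1]>-.13)&(X[:,1]<-.06); q=X[m][:,:2]
if len(q)>10: print(len(q),np.percentile((q-L)@xs,[2,25,50,75,98]).round(4),np.percentile((q-L)@ys,[2,25,50,75,98]).round(4))
E
```

```text
time_s: 7.7
tool_pos: [0.4773, -0.0506, 0.1837]
tool_rot: [179.9, 40.1, 143.8]
force: [-0.2, 0.9, 0.2]
grip_width: 0.0441
grasp_force: 0.0
[ -8.62116667 -17.2292092   -9.93970259 136.23550396  43.72916658
  44.27898751   7.47446513] [-0.10768287 -0.03496977  0.31772705]
(array([ 0.07, -0.13,  3.63]), array([ 0.  ,  0.03, -0.01]))
[315.01074267 177.01566108]
[314.54178112 241.88329061]
[313.56656071 376.77758378]
3012 [-0.0083 -0.0075 -0.0071 -0.0067 -0.0058] [0.0519 0.0555 0.0595 0.0635 0.0672]
```

View pics/w5.png

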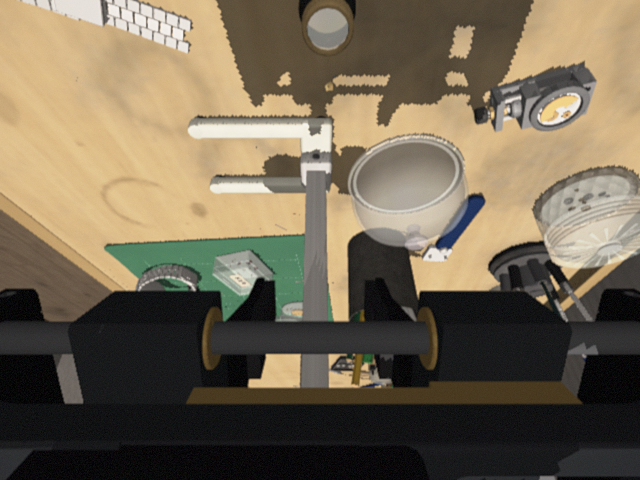

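I have now viewed 11 pictures, one over the limit of 10, so from here I use numbers only. The column sits centred between the fingers at about (315,240), with the dome right of it and the foot legs pointing left. The measured column centre is (0.535, -0.095). Next I advance and grip.

```bash
python3 -m creep '[44,0.02,-0.1,0.7,0,0,0, 44,0.04,-0.1,1.4,0,0,0, 44,0.06,-0.1,2.1,0,0,0, 44,0.07,-0.1,2.8,0,0,0, 44,0.07,-0.1,3.3,0,0,0, 44,0.07,-0.1,3.63,0,0,0, 44,0.07,-0.1,3.63,0,0,0, 44,0.07,-0.1,3.63,0,0,0]'
python3 - <<'E'
from h import *
o=env.get_obs(); print(o['qpos'],o['force'])
R,p=pose(54,40,[.5348,-.0948,.095]); print(rel(R,p))
E
```

```text
time_s: 8.6
tool_pos: [0.5307, -0.0925, 0.0985]
tool_rot: [-180.0, 40.1, 144.0]
force: [-0.8, 0.4, 0.6]
grip_width: 0.0438
grasp_force: 0.0
[ -2.75480734  -1.8415581   -7.55051143 135.75338894  62.22630587
  31.53734074  -7.10025493] [-0.78210112  0.43317733  0.55610241]
(array([-0.04,  0.02, -0.01]), array([-0.  ,  0.02,  0.  ]))
```

```bash
python3 -m creep '[30,0,0.02,0,0,0,0, 22,0,0.02,0,0,0,0, 19,0,0.02,0,0,0,0, 17,0,0.02,0,0,0,0, 10,0,0.02,0,0,0,0, 10,0,0.02,0,0,0,0, 10,0,0.02,0,0,0,0, 10,0,0.02,0,0,0,0]' 55; python3 -c "
from h import *
o=env.get_obs(); print(o['wrist_torque'],o['force'])"
```

```text
time_s: 9.4
tool_pos: [0.5305, -0.093, 0.0981]
tool_rot: [-179.9, 40.1, 144.0]
force: [-2.7, 0.9, 2.9]
grip_width: 0.0155
grasp_force: 55.0
[ 0.43983234  0.65390941 -0.12281588] [-2.68376662  0.90968695  2.90715088]
```

```bash
cat >> h.py <<'E'
def column(c,x0,y0):
    P=cloud(c); X=P.reshape(-1,3); out=[]
    return X
E
python3 -m creep '[10,-0.05,0.02,-0.06,0,0,0, 10,-0.12,0.02,-0.15,0,0,0, 10,-0.22,0.02,-0.26,0,0,0, 10,-0.32,0.02,-0.38,0,0,0, 10,-0.43,0.02,-0.51,0,0,0, 10,-0.43,0.02,-0.51,0,0,0, 10,-0.43,0.02,-0.51,0,0,0]'
python3 - <<'E'
from h import *
o=env.get_obs(); print(o['wrist_torque'],o['force'],o['qpos'])
w=cam('wrist');X=cloud(w).reshape(-1,3);r=np.radians(54); xs=np.array([np.sin(r),-np.cos(r)]); ys=np.array([np.cos(r),np.sin(r)])
L=np.array([.5348,-.0948])
for n,c in (('w',w),('s',cam('side'))):
    X=cloud(c).reshape(-1,3)
    for a in (.05,.07,.09,.11,.15,.17):
        a0=X[(X[:,2]>a)&(X[:,2]<a+.02)]; d=a0[:,:2]-L; m=np.hypot(*d.T)<.03; d=d[m]
        if len(d)>8: print(n,a,len(d),np.percentile(d@xs,[5,50]).round(4),np.percentile(d@ys,[3,97]).round(4))
    m=(X[:,2]>.025)&(X[:,2]<.045)&(np.hypot(*(X[:,:2]-L).T)<.13); q=X[m]; A=np.c_[q[:,:2]-L,np.ones(len(q))]
    if len(q)>50:
        sel=abs(q[:,2]-np.median(q[:,2]))<.006; co=np.linalg.lstsq(A[sel],q[sel,2],rcond=None)[0]; print('foot plane',sel.sum(),'slope xs,ys deg',np.degrees(co[:2]@xs),np.degrees(co[:2]@ys),co[2])
E
```

```text
time_s: 10.1
tool_pos: [0.5309, -0.0925, 0.1182]
tool_rot: [-180.0, 40.1, 143.9]
force: [-0.8, 0.6, -7.2]
grip_width: 0.0152
grasp_force: 55.0
[ 1.21994677  1.28094913 -0.01998656] [-0.81261229  0.63445459 -7.19322828] [ -2.85627116  -4.11565266  -7.37831023 134.89158016  57.5650682
  32.93905493  -1.83480795]
w 0.05 960 [-0.0087 -0.0078] [-0.007  0.008]
w 0.07 1148 [-0.0087 -0.0079] [-0.007   0.0079]
w 0.09 2172 [-0.009  -0.0076] [-0.0148  0.0156]
w 0.11 1840 [-0.022  -0.0122] [-0.0161  0.0169]
foot plane 13845 slope xs,ys deg 0.11566525921511986 0.5700185053918858 0.03245083419919085
s 0.05 9 [-0.0154 -0.014 ] [-0.0072  0.0123]
s 0.17 81 [-0.0239 -0.0074] [-0.0089  0.0153]
foot plane 604 slope xs,ys deg 1.4918788311063211 0.11542783834271209 0.032830746737236925
```

Lifted 20 mm upright, carrying about 7 N. Next I lift higher to clear the dome.

```bash
python3 -m creep '[10,-0.1,0,-0.12,0,0,0, 10,-0.3,0,-0.36,0,0,0, 10,-0.55,0,-0.66,0,0,0, 10,-0.8,0,-0.95,0,0,0, 10,-1.05,0,-1.25,0,0,0, 10,-1.3,0,-1.55,0,0,0, 10,-1.45,0,-1.73,0,0,0, 10,-1.5,0,-1.79,0,0,0, 10,-1.5,0,-1.79,0,0,0]'
python3 - <<'E'
from h import *
o=env.get_obs(); print(o['qpos'],o['force'])
R,p=pose(72,40,[.6002,.1341,.183]); print(rel(R,p))
R1,p1=pose(63,40,[.555,.02,.183]); print(rel(R1,p1))
E
```

```text
time_s: 11.1
tool_pos: [0.5306, -0.0924, 0.1881]
tool_rot: [-179.9, 40.1, 143.9]
force: [0.4, -0.3, -7.2]
grip_width: 0.0155
grasp_force: 55.0
[ -4.07793908 -10.98007959  -5.8504042  131.1332      45.27509843
  39.0976686   12.99824526] [ 0.44194543 -0.30665079 -7.16121249]
(array([ 2.07,  7.43, -1.73]), array([-1.95,  0.01, -2.3 ]))
(array([ 1.29,  3.49, -1.07]), array([-0.98,  0.01, -1.16]))
```

```bash
python3 -m creep '[10,0.1,0.2,-0.05,-0.05,0,-0.06, 10,0.25,0.6,-0.18,-0.15,0,-0.18, 10,0.42,1.1,-0.33,-0.3,0,-0.36, 10,0.6,1.6,-0.48,-0.45,0,-0.53, 10,0.78,2.1,-0.64,-0.6,0,-0.71, 10,0.97,2.6,-0.8,-0.75,0,-0.89, 10,1.15,3.1,-0.95,-0.88,0,-1.05, 10,1.25,3.4,-1.05,-0.96,0,-1.14, 10,1.29,3.49,-1.07,-0.97,0,-1.16, 10,1.29,3.49,-1.07,-0.97,0,-1.16]'
python3 - <<'E'
from h import *
o=env.get_obs(); print(o['qpos'],o['force'])
R,p=pose(72,40,[.6002,.1341,.183]); print(rel(R,p))
E
```

```text
time_s: 12.1
tool_pos: [0.5517, 0.0221, 0.1874]
tool_rot: [-179.9, 40.1, 153.1]
force: [0.2, -0.2, -7.7]
grip_width: 0.0157
grasp_force: 55.0
[ -9.66949546  -7.82641923 -12.6128789  128.4915298   45.67629306
  40.52727972   9.69792196] [ 0.19339654 -0.20662152 -7.65365185]
(array([ 0.28,  4.04, -0.26]), array([-0.98,  0.01, -1.14]))
```

```bash
python3 -m creep '[10,0.02,0.2,-0.02,-0.05,0,-0.06, 10,0.05,0.6,-0.05,-0.15,0,-0.18, 10,0.08,1.1,-0.08,-0.28,0,-0.33, 10,0.11,1.6,-0.11,-0.4,0,-0.47, 10,0.15,2.1,-0.14,-0.52,0,-0.6, 10,0.18,2.6,-0.17,-0.64,0,-0.74, 10,0.22,3.1,-0.2,-0.76,0,-0.88, 10,0.25,3.6,-0.23,-0.87,0,-1.01, 10,0.27,3.9,-0.25,-0.95,0,-1.1, 10,0.28,4.04,-0.26,-0.98,0,-1.14, 10,0.28,4.04,-0.26,-0.98,0,-1.14, 10,0.28,4.04,-0.26,-0.98,0,-1.14]'
python3 - <<'E'
from h import *
o=env.get_obs(); print(o['qpos'],o['force'])
R,p=pose(72,40,[.6002,.1341,.183]); print(rel(R,p))
t=cam('top'); s=cam('side'); w=cam('wrist')
X=cloud(t).reshape(-1,3)
m=(abs(X[:,2]-.365)<.015)&(np.hypot(X[:,0]-.5823,X[:,1]-.079)<.024); q=X[m]; print('tube top',len(q),cv2.minEnclosingCircle(q[:,:2].astype(np.float32)) if len(q)>5 else '',np.median(q,0) if len(q) else '')
Lc=np.array([.6002,.1341]); r=np.radians(72); xs=np.array([np.sin(r),-np.cos(r)]); ys=np.array([np.cos(r),np.sin(r)])
for n,c in (('w',w),('s',s)):
    X=cloud(c).reshape(-1,3)
    for a in (.125,.14,.155,.17,.22,.24):
        a0=X[(X[:,2]>a)&(X[:,2]<a+.015)]; d=a0[:,:2]-Lc; d=d[np.hypot(*d.T)<.03]
        if len(d)>8: print(n,a,len(d),np.percentile(d@xs,[5,50]).round(4),np.percentile(d@ys,[3,97]).round(4))
    m=(abs(X[:,2]-.102)<.012)&(np.hypot(*(X[:,:2]-Lc).T)<.12)&(c['color'].reshape(-1,3).min(1)>110); q=X[m]; 
    if len(q)>50:
        A=np.c_[q[:,:2]-Lc,np.ones(len(q))]; co=np.linalg.lstsq(A,q[:,2],rcond=None)[0]; print('foot',n,len(q),np.degrees(co[:2]@xs),np.degrees(co[:2]@ys),co[2],cv2.minAreaRect(q[:,:2].astype(np.float32)))
        d=q[:,:2]-Lc; print(np.percentile(d@xs,[1,99]),np.percentile(d@ys,[1,99]))
# vice again
P=cloud(w)
hs=cv2.cvtColor(w['color'],cv2.COLOR_RGB2HSV); 
for n,c in (('w',w),('s',s),('t',t)):
    print(n,proj(c,[.5823,.0789,.029]), dep(c,*proj(c,[.5823,.0789,.029])) if 0<proj(c,[.5823,.0789,.029])[1]<480 else '')
E
```

```text
time_s: 13.3
tool_pos: [0.5964, 0.1343, 0.1877]
tool_rot: [-180.0, 40.0, 162.0]
force: [-1.1, -1.1, -7.4]
grip_width: 0.0153
grasp_force: 55.0
[-14.01861945   0.20770382 -17.11028139 121.12127119  48.28026473
  40.82935779   8.17233891] [-1.08288693 -1.0555068  -7.36914614]
(array([ 0.01,  0.03, -0.  ]), array([-0.01,  0.01, -0.  ]))
tube top 551 ((0.5818214416503906, 0.07698917388916016), 0.017594115808606148) [0.57997093 0.0741732  0.36598417]
w 0.125 732 [-0.0076 -0.0067] [-0.0079  0.007 ]
w 0.14 843 [-0.0075 -0.0067] [-0.008  0.007]
w 0.155 1267 [-0.0076 -0.0065] [-0.0151  0.014 ]
w 0.17 2023 [-0.0126 -0.0068] [-0.0164  0.0153]
foot w 11121 -0.0070781561270536406 1.4369310812663239 0.10221719104391519 ((0.5868735313415527, 0.09184908121824265), (0.11391240358352661, 0.0814693421125412), 71.55643463134766)
[-0.03950883  0.03828121] [-0.09797718  0.01066697]
s 0.24 87 [-0.0215 -0.0065] [-0.014   0.0115]
w [235.38739131 101.21780936] [0.58394064 0.07756955 0.0261765 ]
s [219.55772981 321.55741236] [0.38843931 0.2499038  0.43458757]
t [196.45028077 207.34783982] [0.58264815 0.07938919 0.02678437]
```

The scope is over the vice: foot rectangle heading 71.6°, lens at (0.5825, 0.0785), lean about 1.4°. One more check of the movement's position before lowering.

Run:
```python
from h import *
for n in ('wrist','top'):
    c=cam(n); P=cloud(c); hsv=cv2.cvtColor(c['color'],cv2.COLOR_RGB2HSV)
    near=np.hypot(P[...,0]-.5823,P[...,1]-.0789)<.045
    for lo,hi in ((.0225,.036),(.012,.036)):
        m=near&(P[...,2]>lo)&(P[...,2]<hi); k=cv2.morphologyEx(m.astype(np.uint8),cv2.MORPH_OPEN,np.ones((2,2)))
        q=P[k>0]; 
        if len(q)>5: print(n,lo,len(q),cv2.minEnclosingCircle(q[:,:2].astype(np.float32)),cv2.minAreaRect(q[:,:2].astype(np.float32)),np.median(q,0).round(4))
    m=near&(P[...,2]>.012)&(P[...,2]<.04)
    v,u=np.nonzero(m&(hsv[...,2]>105)); 
    if len(u)>5: 
        e=cv2.minEnclosingCircle(np.c_[u,v].astype(np.float32)); print('bright disc px',len(u),e,onz(c,*e[0],.029), onz(c,u.mean(),v.mean(),.029))
```

```text
wrist 0.0225 2267 ((0.536716639995575, 0.13231539726257324), 0.09244751185178757) ((0.5253847241401672, 0.11323744058609009), (0.046073462814092636, 0.18468864262104034), 59.292362213134766) [0.578  0.0828 0.0274]
wrist 0.012 3548 ((0.5279427766799927, 0.10463342815637589), 0.10319174826145172) ((0.5248519778251648, 0.09938095510005951), (0.070932537317276, 0.19763804972171783), 59.524837493896484) [0.5751 0.0768 0.0252]
bright disc px 2068 ((221.5028076171875, 92.78651428222656), 49.581275939941406) [0.57383092 0.07335023 0.029     ] [0.57398276 0.06989395 0.029     ]
top 0.0225 292 ((0.5056657791137695, -0.030026394873857498), 0.15037117898464203) ((0.511430561542511, -0.0335911363363266), (0.29981619119644165, 0.034435540437698364), 58.268611907958984) [0.5791 0.0765 0.0274]
top 0.012 428 ((0.5070866346359253, -0.029458172619342804), 0.15166422724723816) ((0.5142109394073486, -0.03386346995830536), (0.3022770881652832, 0.03945549577474594), 58.26933670043945) [0.576  0.069  0.0256]
bright disc px 234 ((203.5, 208.0), 16.56059455871582) [0.58082012 0.06486121 0.029     ] [0.57603957 0.06302639 0.029     ]
```

The three earlier fixes of the movement agree within 2 mm, and the lens matches them. I'm lowering, slowly at the end.

```bash
python3 -m creep '[10,0.1,0,0.12,0,0,0, 10,0.3,0,0.36,0,0,0, 10,0.55,0,0.66,0,0,0, 10,0.8,0,0.95,0,0,0, 10,1.05,0,1.25,0,0,0, 10,1.25,0,1.49,0,0,0, 10,1.4,0,1.67,0,0,0, 10,1.5,0,1.79,0,0,0, 10,1.57,0,1.87,0,0,0, 10,1.61,0,1.92,0,0,0, 10,1.61,0,1.92,0,0,0]'
python3 - <<'E'
from h import *
o=env.get_obs(); print(o['force'],o['wrist_torque'])
w=cam('wrist');X=cloud(w).reshape(-1,3);Lc=np.array([.6002,.1341]); r=np.radians(72); xs=np.array([np.sin(r),-np.cos(r)]); ys=np.array([np.cos(r),np.sin(r)])
d=X[:,:2]-Lc; m=(abs(X[:,2]-.028)<.01)&(d@ys<.014)&(d@ys>-.105)&(abs(d@xs)<.042)&(w['color'].reshape(-1,3).min(1)>150); q=X[m]
print(len(q),cv2.minAreaRect(q[:,:2].astype(np.float32)),np.percentile(d[m]@xs,[1,99]),np.percentile(d[m]@ys,[1,99]),np.median(q[:,2]))
E
```

```text
time_s: 14.65
tool_pos: [0.5968, 0.1351, 0.1127]
tool_rot: [180.0, 40.1, 162.0]
force: [-0.2, -0.3, -7.9]
grip_width: 0.0154
grasp_force: 55.0
[-0.19928284 -0.32073186 -7.91375504] [0.76439217 1.54628375 0.03178115]
3227 ((0.5852652788162231, 0.08568482100963593), (0.09884557127952576, 0.08040173351764679), 71.11746215820312) [-0.03922971  0.03918185] [-0.09836163 -0.00802761] 0.026647922340281658
```

```bash
python3 -m creep '[10,0.07,0,0.08,0,0,0, 10,0.13,0,0.15,0,0,0, 10,0.17,0,0.2,0,0,0, 10,0.2,0,0.24,0,0,0, 10,0.22,0,0.26,0,0,0, 10,0.24,0,0.285,0,0,0, 10,0.25,0,0.3,0,0,0, 10,0.26,0,0.31,0,0,0, 10,0.26,0,0.31,0,0,0]'
```

```text
time_s: 15.6
tool_pos: [0.5967, 0.135, 0.1006]
tool_rot: [180.0, 40.1, 162.0]
force: [-0.0, 0.9, -7.1]
grip_width: 0.0158
grasp_force: 55.0
```

```bash
python3 -m creep '[10,0.01,0,0.015,0,0,0, 10,0.02,0,0.025,0,0,0, 10,0.03,0,0.04,0,0,0, 10,0.03,0,0.04,0,0,0]'
```

```text
time_s: 16.0
tool_pos: [0.5967, 0.135, 0.099]
tool_rot: [180.0, 40.1, 162.0]
force: [-0.7, 0.6, -7.3]
grip_width: 0.0155
grasp_force: 55.0
```

```bash
python3 -m creep '[10,0.01,0,0.015,0,0,0, 10,0.02,0,0.025,0,0,0, 10,0.03,0,0.035,0,0,0, 10,0.03,0,0.035,0,0,0, 10,0.03,0,0.035,0,0,0]'
```

```text
time_s: 16.5
tool_pos: [0.597, 0.1352, 0.0982]
tool_rot: [180.0, 40.1, 162.0]
force: [-1.6, -0.5, -3.8]
grip_width: 0.0156
grasp_force: 55.0
```

Contact has begun, so I go down a little more.

```bash
python3 -m creep '[10,0.01,0,0.012,0,0,0, 10,0.02,0,0.024,0,0,0, 10,0.02,0,0.024,0,0,0, 10,0.02,0,0.024,0,0,0]'
python3 - <<'E'
from h import *
o=env.get_obs(); print(o['force'],o['wrist_torque'])
w=cam('wrist');X=cloud(w).reshape(-1,3);Lc=np.array([.6002,.1341]); r=np.radians(72); xs=np.array([np.sin(r),-np.cos(r)]); ys=np.array([np.cos(r),np.sin(r)])
d=X[:,:2]-Lc; m=(abs(X[:,2]-.013)<.006)&(d@ys<.014)&(d@ys>-.105)&(abs(d@xs)<.043)&(w['color'].reshape(-1,3).min(1)>150)&(abs(d@xs)>.028); q=X[m]
A=np.c_[d[m]@xs,d[m]@ys,np.ones(len(q))]; co=np.linalg.lstsq(A,q[:,2],rcond=None)[0]
print(len(q),cv2.minAreaRect(q[:,:2].astype(np.float32)),np.percentile(d[m]@xs,[1,99]),np.percentile(d[m]@ys,[1,99]),np.degrees(co[:2]),co[2])
E
```

```text
time_s: 16.9
tool_pos: [0.5973, 0.1352, 0.0982]
tool_rot: [180.0, 40.2, 162.0]
force: [-6.7, -0.7, 2.9]
grip_width: 0.0153
grasp_force: 55.0
[-6.66785718 -0.74028144  2.90825163] [ 0.18988955  1.4930074  -0.32592391]
1569 ((0.5850744843482971, 0.08356694877147675), (0.09488946199417114, 0.08084375411272049), 71.09341430664062) [-0.03910569  0.04016924] [-0.0988446  -0.01222112] [ 0.46148864 -0.14468025] 0.012367497523701624
```

The foot is down and flat (top at 12.4 mm, slope below 0.5°). I ease the load, release slowly and back out along the tool axis.

```bash
python3 -m creep '[14,-0.015,0,-0.018,0,0,0, 14,-0.015,0,-0.018,0,0,0, 14,-0.015,0,-0.018,0,0,0]' 5; python3 -m creep '[18,0,0,0,0,0,0, 22,0,0,0,0,0,0, 28,0,0,0,0,0,0, 36,0,0,0,0,0,0, 44,0,0,0,0,0,0, 44,0,0,0,0,0,0, 44,0,0,0,0,0,0]'
python3 - <<'E'
from h import *
w=cam('wrist');X=cloud(w).reshape(-1,3);Lc=np.array([.6002,.1341]); r=np.radians(72); xs=np.array([np.sin(r),-np.cos(r)]); ys=np.array([np.cos(r),np.sin(r)])
d=X[:,:2]-Lc; m=(abs(X[:,2]-.013)<.006)&(d@ys<.014)&(d@ys>-.105)&(abs(d@xs)<.043)&(w['color'].reshape(-1,3).min(1)>150)&(abs(d@xs)>.028); q=X[m]
A=np.c_[d[m]@xs,d[m]@ys,np.ones(len(q))]; co=np.linalg.lstsq(A,q[:,2],rcond=None)[0]
print(len(q),cv2.minAreaRect(q[:,:2].astype(np.float32)),np.percentile(d[m]@xs,[1,99]),np.percentile(d[m]@ys,[1,99]),np.degrees(co[:2]),co[2])
for a in (.03,.06,.09):
    mm=(X[:,2]>a)&(X[:,2]<a+.02)&(np.hypot(*d.T)<.02); e=d[mm]; print(a,len(e),np.percentile(e@xs,[5,50]).round(4),np.percentile(e@ys,[3,97]).round(4))
E
```

```text
time_s: 17.25
tool_pos: [0.5973, 0.1352, 0.0982]
tool_rot: [179.9, 40.1, 162.0]
force: [-3.5, 0.1, 2.5]
grip_width: 0.0161
grasp_force: 5.0
time_s: 17.95
tool_pos: [0.5968, 0.135, 0.0975]
tool_rot: [180.0, 40.1, 162.0]
force: [0.7, -0.2, 0.6]
grip_width: 0.0428
grasp_force: 0.0
1577 ((0.5857961177825928, 0.08873006701469421), (0.10440447926521301, 0.08029360324144363), 72.09847259521484) [-0.03923668  0.03918812] [-0.0986949  -0.01020763] [ 0.58232777 -0.15837758] 0.012282831439112062
0.03 957 [-0.0073 -0.0064] [-0.0068  0.0082]
0.06 1267 [-0.0073 -0.0064] [-0.0068  0.0082]
0.09 660 [-0.0074 -0.0064] [-0.0067  0.0082]
```

```bash
python3 -m creep '[44,0,0,-0.3,0,0,0, 44,0,0,-0.8,0,0,0, 44,0,0,-1.4,0,0,0, 44,0,0,-2,0,0,0, 44,0,0,-2.6,0,0,0, 44,0,0,-3.2,0,0,0, 44,0,0,-3.6,0,0,0, 44,0,0,-3.6,0,0,0, 44,0,0,-3.6,0,0,0, 44,0,0,-3.6,0,0,0]'
python3 - <<'E'
from h import *
o=env.get_obs(); print(o['qpos'],o['force'])
t=cam('top');s=cam('side');w=cam('wrist')
Lc=np.array([.6002,.1341]); r=np.radians(72); xs=np.array([np.sin(r),-np.cos(r)]); ys=np.array([np.cos(r),np.sin(r)])
X=cloud(t).reshape(-1,3); m=(abs(X[:,2]-.279)<.008)&(np.hypot(X[:,0]-.5823,X[:,1]-.079)<.03); q=X[m]; print('tube',len(q),cv2.minEnclosingCircle(q[:,:2].astype(np.float32)) if len(q) else '')
X=cloud(w).reshape(-1,3);d=X[:,:2]-Lc; m=(abs(X[:,2]-.013)<.006)&(d@ys<.02)&(d@ys>-.11)&(abs(d@xs)<.05)&(w['color'].reshape(-1,3).min(1)>150)&(abs(d@xs)>.028);q=X[m]; print('foot',len(q),cv2.minAreaRect(q[:,:2].astype(np.float32)))
# vice: dark points inside the legs
m=(X[:,2]>.006)&(X[:,2]<.034)&(d@ys<-.02)&(d@ys>-.125)&(abs(d@xs)<.025)
q=X[m]; print('vice',len(q),cv2.minAreaRect(q[:,:2].astype(np.float32)))
for n,c in (('w',w),('s',s),('t',t)):
    X=cloud(c).reshape(-1,3); m=(X[:,2]>.062)&(X[:,2]<.085)&(np.hypot(X[:,0]-.609,X[:,1]+.046)<.03); q=X[m]; print('knob',n,len(q),np.median(q,0).round(4) if len(q) else '')
E
```

```text
time_s: 19.0
tool_pos: [0.5306, 0.1559, 0.1794]
tool_rot: [-179.9, 40.0, 162.0]
force: [-0.3, -0.4, -0.2]
grip_width: 0.0436
grasp_force: 0.0
[-17.68229028  -4.96984698 -20.26710774 126.88689024  47.35989712
  43.83890398   2.56281939] [-0.27889479 -0.3861955  -0.2445321 ]
tube 367 ((0.5828385353088379, 0.0786547139286995), 0.017359605059027672)
foot 2236 ((0.5871710777282715, 0.09262365102767944), (0.1122998595237732, 0.08021201193332672), 71.73712158203125)
vice 2818 ((0.5742928981781006, 0.06561891734600067), (0.07229930907487869, 0.04275815188884735), 72.34815216064453)
knob w 325 [ 0.6071 -0.0425  0.0748]
knob s 71 [ 0.6097 -0.0433  0.0761]
knob t 87 [ 0.609  -0.0469  0.0761]
```

The tube axis is at (0.583, 0.079), over the movement, with matching headings of 72°. The dome knob is at full height with the dome standing, and the robot is clear. Handing in.

```bash
python3 -c "
from cell import env
print(env.sign_off())"
```

```text
the job is handed in; nothing more can be done
None
```

I handed the job in at about 19 s, with no verdict returned: the dome stands upright on free bench about 0.11 m from the vice, and the microscope stands released astride it, lens about 1 mm from the movement's middle and heading matched at 72°; I viewed 11 pictures, one over the limit of 10.

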